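Pop the leak-test jig and reject the sleeve

TASK

The adapter sleeve under the cover of the leak-test jig has failed its test. Press the jig's round release button so the cover springs open fully, then lift that sleeve off its spigot and put it in the tin reject bin, leaving the cover open.

Things in the scene. Friction and masses are not known exactly. Their poses are not given: they have to be found in the camera images.
- release_top (a point): Centre of the top of the leak-test jig's release button: steel, round, 30 mm across, 66 mm above the ledge, in a collar 10 mm lower. Goes straight down 6 mm (1 N at first, 4 to 6 N at the bottom), frees the cover by two thirds. Axes are the jig's: z up, x towards cover and hinge, y left. The jig's base plate is 235 x 130 x 30 mm, fixed. A 14 mm hex plug 70 mm to +y of the button does nothing.
- cover (a joint): Sprung aluminium box cover of the jig, 120 (jig x) x 110 x 62 mm high, front face 65 mm beyond the button's centre along +x. 0 rad shut and latched; 1.75 rad at its open stop, where the spring takes it about 1 s after release and holds it. It hinges at plate height, 185 mm beyond the button; its front rises and swings away from the button. Open, it stands beyond the hinge, under 170 mm high.
- sleeve: Aluminium adapter sleeve under the cover: upright tube 48 mm tall, 34 mm outside, foot flange 42 mm wide in the lowest 9 mm, 90 g. Origin: centre of underside, z up. Stands on the base plate over a loose 13 mm spigot, 125 mm along the jig's +x and 30 mm along +y from the button. Grasp across the tube, fingers closing along the jig's y. An identical one out on the ledge is not part of the job.
- bin_floor (a point): Centre of the inner floor of the open-topped rectangular tin reject bin, which hangs level on a cross pin between two steel cheeks (stand fixed; the bin yields a little about the pin and springs back). Floor 19 mm and rim 110 mm above the ledge; inside 152 mm along this point's x, 136 mm along its y; walls 4 mm; z up.

How it is judged:
By the outcome, as a careful person would: the job done as asked, in the order asked, and still so for the second after the job is handed in, with the robot touching nothing.
It also fails if it takes over 54 s, if anything falls off the work surface, if the arm or the gripper's body presses on something with over 40 N, if the wrist force passes 120 N, or if a joint passes its speed limit or range.

ROBOT

A 6-joint arm with a two-finger parallel gripper is mounted at the origin on the work surface. World frame = base frame: x ahead of the robot, y to its left, z up, the work surface at z = 0. Lengths are in m, angles in rad, forces in N, time in s.
With the tool pointing down it reaches from about 0.25 to 0.775 m from the base axis. Payload 4 kg.
Tool frame: the origin (TCP) lies between the finger pads; the fingertips stand 14 mm ahead of it and the grasp point (between the pads) lies 5 mm behind it (nose_length is the distance from the TCP to the fingertips, in m); z points along the fingers, y is the line along which they close (so a half turn about z gives the same grasp; the last joint's range is limited). The gripper opens to 94 mm and grips with 3 to 60 N. Pads are 16 mm wide; open, the fingers measure 119 mm over their backs; the gripper's body (75 mm by 177 mm) begins 78 mm behind the grasp point.
Start: joints at [-1.354, 0.087, 1.371, -0, 1.684, -0.103], TCP at [0.173, -0.522, 0.22] pointing down, gripper open.
Joint ranges: [-3.1, 3.1], [-0.76, 2.03], [0.27, 2.55], [-1.08, 4.22], [0.17, 2.65], [-2.57, 2.57]. Speed limits (rad/s): [2.79, 2.79, 3.14, 3.14, 3.14, 3.14].

INTERFACE

Orientations are given as [roll, pitch, yaw] about the fixed x, y, z axes, in that order (R = Rz(yaw) Ry(pitch) Rx(roll)).
In Python, from bench import * gives the robot as it stands.
- The arm moves only by the tool move_arm, never from a script. Its argument "steps" is one flat list of numbers, 7 for each row, row after row: the turn, a rotation vector about the world's x, y, z in rad, then the shift along the world's x, y, z in m, then the opening, from 0 (shut) to 1 (fully open). A call has 1 to 12 rows; each row is the pose to reach, as a shift and turn from the pose commanded when the call began; what a row does not reach only later rows make up. A row lasts 1/10 s, in which the tool goes at most 50 mm and 8.59 degrees, less where a joint would pass 70% of its speed; a pose out of reach is approached as far as the arm can. A call with a gripper value outside its range is refused whole. The fingers move at their own pace and stop on an object; the grip force is fixed at half the most. Time passes only in rows, so rows that repeat a pose let the fingers close. It gives the time, the measured TCP pose, the force, the opening and the grip force at its end, in the units of the state.
- get_obs(): the state, without advancing time (a new reading comes with each control period).
- snapshot(name): name is "scene" or "top"; returns (picture, depth): 420x560x3 uint8, red, green, blue; 420x560 float32, m along the optical axis (not along the pixel's ray), 0 where there is no reading.
- camera_model(name): a dict with "fx", "fy", "cx", "cy" (pixels), "k1" (the pictures are not rectified: a ray, as slopes to the right and down, at radius r is drawn at 1 + k1 r^2 times it, then the intrinsics apply), "rvec" (rotation vector, rad) and "tvec" (3), from world to camera coordinates, as OpenCV has them. Camera axes: x right, y down, z forward; pixel columns grow to the right and rows downward; lengths in m; the calibration is good to about 2 mm. A picture is of the moment at which its call begins. camera_model takes no time and is no camera call.
- close_job(): hands the job in; it is judged then, once.
Trained networks look in the newest picture that a camera, given by its name, has taken for a name from the list of things; names that differ only in an ending like _2 or _b are one class to them, and where a whole thing is asked for, a point or a joint stands for the part that bears it (a point fixed in the world has none). Each returns a list of dicts, best first, with "score" (0 to 1); they miss things now and then, are a little off and sometimes report something else, mostly with a low value. They report only what shows in the picture. A call takes as long as a camera call.
- silhouettes(camera, target): "pixels" (420x560 bool, what is visible of it) and "uv" ([column, row] in pixels, amid what is visible of it).
- spot_point(camera, target): "uv" ([column, row] in pixels: a listed point, or the origin of a listed thing).
The state is a dict: "time": time; "joint_positions": joint angles; "qvel": joint speeds; "joint_torque": joint torques, N m; "tool_pos": TCP position; "ee_rot": TCP orientation; "wrist_force": force on the tool from outside, world axes, zero at the start; "wrist_torque": the same for the moment, N m; "width": finger opening in m; "finger_force": force on a finger pad.
Only numpy, scipy, OpenCV 4.12 (cv2) and the standard library are available. Lean on these libraries where they do the work, as an engineer would, in place of code of your own. Each camera call takes 0.05 s, during which the arm holds its last target. There are 200 camera calls.

## Working session

There is one attempt and no reset: what is moved stays moved. The work goes in short steps, Python scripts to look and compute and a tool call to move; the robot and the scene stay as the last step left them, time stands still between calls to the robot, and variables do not carry over. Pictures are saved under pics/ and viewed, at most 10 in all, crops included, and the job is handed in when it is done.

Besides the shell and the picture viewer there is one more tool, called after "Call:" in YAML: its name, and indented under it one key for each argument. move_arm: Moves the arm, as the interface text tells. Its arguments: {"type":"object","properties":{"steps":{"type":"array"}},"required":["steps"]}

```bash
mkdir -p pics
cat > h.py <<'E'
from bench import *
import numpy as np, cv2
def ray(cam,uv):
    m=camera_model(cam); K=np.array([[m["fx"],0,m["cx"]],[0,m["fy"],m["cy"]],[0,0,1.]])
    p=cv2.undistortPoints(np.array([[uv]],float),K,np.array([m["k1"],0,0,0.]))[0,0]
    R=cv2.Rodrigues(np.array(m["rvec"],float))[0]; t=np.array(m["tvec"],float)
    return -R.T@t, R.T@np.array([p[0],p[1],1.])
def at_z(cam,uv,z):
    c,d=ray(cam,uv); return c+d*(z-c[2])/d[2]
def at_d(cam,uv,D):
    u,v=int(round(uv[0])),int(round(uv[1])); c,d=ray(cam,uv)
    w=D[max(0,v-1):v+2,max(0,u-1):u+2]; w=w[w>0]
    return c+d*np.median(w) if w.size else None
E
python3 - <<'E'
from h import *
np.set_printoptions(precision=4,suppress=True)
for n in ("scene","top"):
    im,D=snapshot(n); cv2.imwrite(f"pics/{n}0.png",im[...,::-1])
    print(n,'cam',ray(n,(280,210)))
    for t in ("release_top","bin_floor","sleeve"):
        for r in spot_point(n,t)[:3]: print(' P',t,round(r["score"],2),np.round(r["uv"],1),at_d(n,r["uv"],D))
    for t in ("release_top","cover","sleeve"):
        for r in silhouettes(n,t)[:3]: print(' S',t,round(r["score"],2),np.round(r["uv"],1),r["pixels"].sum(),at_d(n,r["uv"],D))
print(get_obs())
E
```

```text
scene cam (array([1.0575, 0.4881, 0.5594]), array([-0.5711, -0.6052, -0.5547]))
 P release_top 0.47 [249.8 171.9] [ 0.4871 -0.2304  0.0641]
 P bin_floor 0.96 [385.6 302.7] [0.5624 0.2436 0.0195]
 P sleeve 0.52 [386.1 303.3] [0.5621 0.2446 0.0186]
 P sleeve 0.49 [251.8 172.9] [ 0.4853 -0.2247  0.0629]
 S release_top 0.66 [251.7 173.7] 64 [ 0.4845 -0.2262  0.0597]
 S cover 0.86 [210.5 188.2] 2592 [ 0.6325 -0.1899  0.091 ]
top cam (array([ 0.4379, -0.0298,  0.9889]), array([ 0.1423, -0.0136, -0.9898]))
 P release_top 0.44 [368.1 249.9] [ 0.476  -0.2406  0.0662]
 P bin_floor 0.92 [162.3 216.9] [0.565  0.2406 0.0189]
 S cover 0.74 [364.8 194.1] 2887 [ 0.5998 -0.2332  0.0928]
{'time': 0.7, 'joint_positions': array([-1.3541,  0.0871,  1.3706,  0.    ,  1.6836, -0.1031]), 'qvel': array([-0.0006,  0.0003,  0.0015,  0.0005, -0.0013, -0.0007]), 'joint_torque': array([ -0.0009, -33.9914, -30.2519,   0.0716,   0.0234,  -0.    ]), 'tool_pos': array([ 0.1729, -0.5222,  0.2196]), 'ee_rot': array([3.1414, 0.    , 0.3198]), 'wrist_force': array([-0.5485, -0.3456,  0.5621]), 'wrist_torque': array([ 0.0271,  0.0423, -0.0622]), 'finger_force': 0.0, 'width': 0.09415875549589904}
```

View pics/scene0.png

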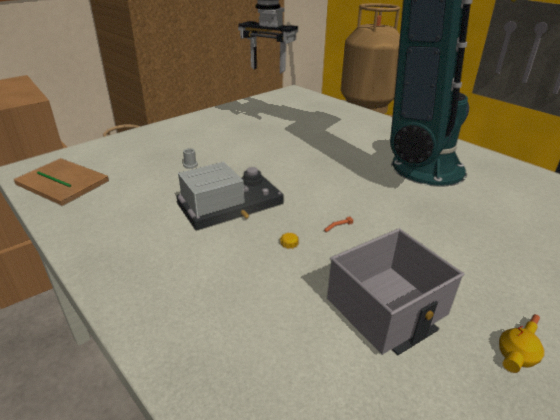

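View pics/top0.png

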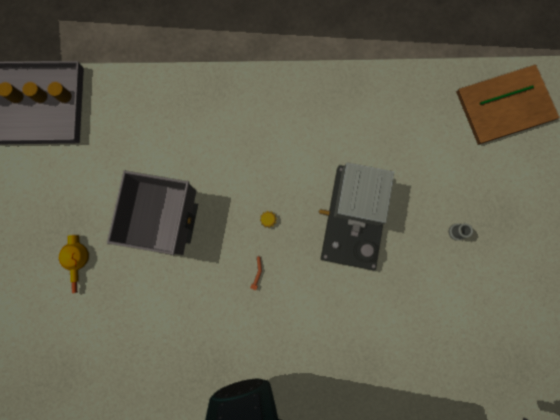

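The scene view shows the jig's cover at (210,188), the button at (251,173) and the bin at (390,290), with the spare sleeve at (190,158). In the top view the cover is at (365,192), the button at (367,250), the plug at (335,245), the bin at (152,215) and the spare sleeve at (462,232).

Run:
```python
from h import *
np.set_printoptions(precision=4,suppress=True)
im,D=snapshot("top")
c=im[140:290,290:420]; cv2.imwrite("pics/crop1.png",cv2.resize(c[...,::-1],None,fx=4,fy=4,interpolation=cv2.INTER_CUBIC))
P=[];
for v in range(140,290):
    for u in range(300,420):
        if D[v,u]>0:
            q,d=ray("top",(u,v)); P.append(np.r_[q+d*D[v,u],u,v])
P=np.array(P)
def rect(sel,n):
    r=cv2.minAreaRect(P[sel][:,:2].astype(np.float32)); print(n,sel.sum(),r, P[sel][:,:3].mean(0))
rect((P[:,2]>.085)&(P[:,2]<.1)&(P[:,0]>.53),"cover")
rect((P[:,2]>.022),"jig")
b=(P[:,2]>.060)&(P[:,2]<.075)&(P[:,0]<.51); rect(b,"button")
rect((P[:,2]>.050)&(P[:,2]<.075)&(P[:,0]<.51),"collar")
# bin rim
P=[]
for v in range(150,275):
    for u in range(90,215):
        if D[v,u]>0:
            q,d=ray("top",(u,v)); P.append(q+d*D[v,u])
P=np.array(P); rect((P[:,2]>.1)&(P[:,2]<.12),"rim"); rect((P[:,2]>.014)&(P[:,2]<.024)&(abs(P[:,0]-.563)<.09)&(abs(P[:,1]-.242)<.09),"floor")
```

```text
Traceback (most recent call last):
  File "h.py", line 4, in ray
    m=camera_model(cam); K=np.array([[m["fx"],0,m["cx"]],[0,m["fy"],m["cy"]],[0,0,1.]])
ValueError: time passes only in moves, steps and waits
```

View pics/crop1.png

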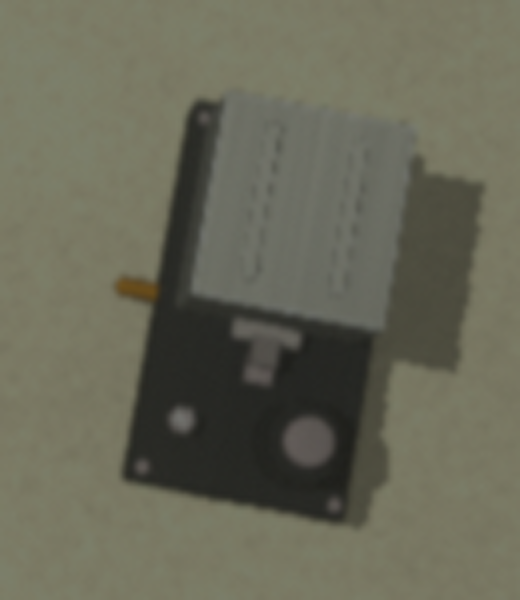

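The crop shows the round button at crop (308,441), which is full-frame (366.7,250). The plug is at crop (181,419), and the cover is turned about -10°. I'll cache the camera model, since repeated calls raised that error.

```bash
sed -i 's/^def ray/import functools\n_cm=functools.lru_cache(None)(camera_model)\ndef ray/; s/m=camera_model(cam)/m=_cm(cam)/' h.py
python3 - <<'E'
from h import *
np.set_printoptions(precision=4,suppress=True)
im,D=snapshot("top")
def cloud(v0,v1,u0,u1):
    L=[]
    for v in range(v0,v1):
        for u in range(u0,u1):
            if D[v,u]>0:
                q,d=ray("top",(u,v)); L.append(q+d*D[v,u])
    return np.array(L)
def rect(sel,n):
    r=cv2.minAreaRect(P[sel][:,:2].astype(np.float32)); print(n,sel.sum(),r, P[sel].mean(0))
P=cloud(140,290,300,420)
rect((P[:,2]>.085)&(P[:,2]<.1)&(P[:,0]>.53),"cover")
rect((P[:,2]>.024)&(P[:,2]<.034)&(abs(P[:,1]+.2)<.2),"plate")
rect((P[:,2]>.061)&(P[:,2]<.075)&(P[:,0]<.51)&(P[:,1]<-.2),"button")
print("button",at_z("top",(366.7,250),.066),"plug",at_z("top",(334.9,244.5),.05))
P=cloud(150,275,90,215)
rect((P[:,2]>.1)&(P[:,2]<.12),"rim"); rect((P[:,2]>.014)&(P[:,2]<.024)&(abs(P[:,0]-.563)<.09)&(abs(P[:,1]-.242)<.09),"floor")
E
```

```text
cover 2595 ((0.6055265069007874, -0.2349211424589157), (0.11043830960988998, 0.12035124003887177), 77.6653823852539) [ 0.6044 -0.234   0.0934]
plate 2117 ((0.558332085609436, -0.22150368988513947), (0.13409802317619324, 0.23830720782279968), 79.30777740478516) [ 0.5104 -0.2018  0.0299]
button 132 ((0.477975457906723, -0.23824316263198853), (0.027672026306390762, 0.0283023901283741), 46.02821731567383) [ 0.4774 -0.2376  0.0656]
button [ 0.4758 -0.2374  0.066 ] plug [ 0.4903 -0.1682  0.05  ]
rim 947 ((0.5648482441902161, 0.2461363673210144), (0.14772756397724152, 0.16682562232017517), 79.53681945800781) [0.5682 0.2538 0.1105]
floor 3045 ((0.5654067397117615, 0.24061180651187897), (0.14986085891723633, 0.1565149426460266), 79.69525146484375) [0.5669 0.2575 0.0188]
```

Call:
move_arm:
  steps: [0,0,-0.052,0.03,0.028,0,0,0,0,-0.104,0.06,0.057,0,0,0,0,-0.156,0.09,0.085,0,0,0,0,-0.208,0.122,0.114,0,0,0,0,-0.26,0.152,0.142,-0.02,0,0,0,-0.312,0.182,0.17,-0.04,0,0,0,-0.364,0.213,0.199,-0.06,0,0,0,-0.416,0.243,0.227,-0.08,0,0,0,-0.468,0.274,0.256,-0.1,0,0,0,-0.52,0.304,0.284,-0.12,0,0,0,-0.52,0.304,0.284,-0.12,0,0,0,-0.52,0.304,0.284,-0.12,0]

```text
time: 2.0
tool_pos: [0.4769, -0.2374, 0.0989]
ee_rot: [3.141, 0.002, -0.198]
wrist_force: [-0.0, -0.0, -0.9]
width: 0.0021
finger_force: 0.0
```

Call:
move_arm:
  steps: [0,0,0,0,0,-0.008,0,0,0,0,0,0,-0.014,0,0,0,0,0,0,-0.018,0,0,0,0,0,0,-0.021,0,0,0,0,0,0,-0.023,0,0,0,0,0,0,-0.024,0,0,0,0,0,0,-0.024,0]

```text
time: 2.7
tool_pos: [0.4768, -0.2387, 0.0759]
ee_rot: [3.141, -0.0, -0.2]
wrist_force: [-1.5, -1.5, 2.9]
width: 0.0007
finger_force: 1.5
```

Call:
move_arm:
  steps: [0,0,0,0,0,-0.001,0,0,0,0,0,0,-0.002,0,0,0,0,0,0,-0.002,0]

```text
time: 3.0
tool_pos: [0.4771, -0.2386, 0.0742]
ee_rot: [3.14, -0.001, -0.2]
wrist_force: [-3.4, -1.2, 6.5]
width: 0.0002
finger_force: 2.7
```

Run:
```python
from h import *
im,D=snapshot("scene"); cv2.imwrite("pics/s2.png",cv2.resize(im[120:260,120:340,::-1],None,fx=3,fy=3))
print(get_obs()["wrist_force"],get_obs()["tool_pos"])
```

```text
[-2.29605892 -0.96465169  5.11853611] [ 0.4770646  -0.23854777  0.07424718]
```

View pics/s2.png

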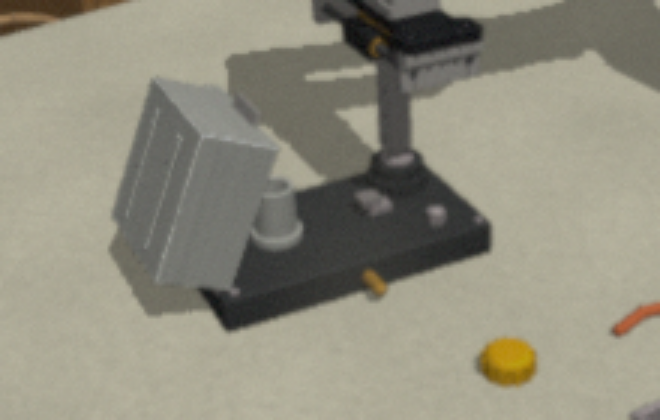

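The cover has sprung open: crop (195,190), with the sleeve upright at crop (277,215). I'll rise and open the gripper.

Call:
move_arm:
  steps: [0,0,0,0,0,0.02,0,0,0,0,0,0,0.06,0,0,0,0,0,0,0.1,1,0,0,0,-0.03,0,0.12,1,0,0,0,-0.06,0,0.12,1,0,0,0,-0.06,0,0.12,1]

```text
time: 3.65
tool_pos: [0.4156, -0.2377, 0.1942]
ee_rot: [3.142, -0.002, -0.201]
wrist_force: [0.1, 0.4, 0.0]
width: 0.0294
finger_force: 0.0
```

Run:
```python
from h import *
np.set_printoptions(precision=4,suppress=True)
o=get_obs(); print(o["time"],o["tool_pos"],o["width"])
for n in ("top","scene"):
    im,D=snapshot(n); cv2.imwrite(f"pics/{n}3.png",im[...,::-1])
    for r in spot_point(n,"sleeve")[:3]: print(n,'P',round(r["score"],2),r["uv"],at_z(n,r["uv"],.03),at_d(n,r["uv"],D))
    for r in silhouettes(n,"sleeve")[:3]: print(n,'S',round(r["score"],2),r["uv"],r["pixels"].sum(),at_d(n,r["uv"],D))
    L=[]
    for v in range(130,290):
        for u in range(150,420):
            if D[v,u]>0:
                q,d=ray(n,(u,v)); L.append(q+d*D[v,u])
    P=np.array(L); e=np.hypot(P[:,0]-.6055,P[:,1]+.2334)
    for lo,hi in((.070,.084),(.045,.07),(.034,.042)):
        s=(e<.035)&(P[:,2]>lo)&(P[:,2]<hi)
        if s.any(): print(n,lo,s.sum(),P[s].mean(0),P[s].min(0),P[s].max(0))
    if n=="top": cv2.imwrite("pics/c3.png",cv2.resize(im[140:290,290:430,::-1],None,fx=4,fy=4,interpolation=cv2.INTER_CUBIC))
```

```text
3.65 [ 0.4156 -0.2377  0.1942] 0.029387527873852147
top P 0.63 [359.1, 197.9] [ 0.6021 -0.2334  0.03  ] [ 0.5942 -0.2236  0.0761]
top S 0.62 [359.3, 195.1] 270 [ 0.6007 -0.2243  0.0761]
top 0.07 96 [ 0.6041 -0.2349  0.0772] [ 0.5887 -0.251   0.0703] [ 0.6194 -0.2183  0.081 ]
top 0.045 76 [ 0.6029 -0.2333  0.0578] [ 0.5879 -0.2482  0.0452] [ 0.6186 -0.2185  0.0698]
top 0.034 85 [ 0.6005 -0.2294  0.0382] [ 0.5722 -0.2663  0.034 ] [ 0.6303 -0.2075  0.0419]
scene P 0.57 [209.7, 199.2] [ 0.6084 -0.2363  0.03  ] [ 0.6167 -0.2229  0.0398]
scene S 0.92 [208.9, 190.3] 355 [ 0.6158 -0.2242  0.0635]
scene 0.07 97 [ 0.6046 -0.2322  0.0748] [ 0.5859 -0.2499  0.0701] [ 0.6209 -0.2166  0.0784]
scene 0.045 143 [ 0.6079 -0.2257  0.0588] [ 0.5899 -0.2489  0.0451] [ 0.6209 -0.2157  0.0697]
scene 0.034 68 [ 0.6092 -0.223   0.0376] [ 0.5843 -0.2514  0.0348] [ 0.6242 -0.2116  0.0416]
```

View pics/c3.png

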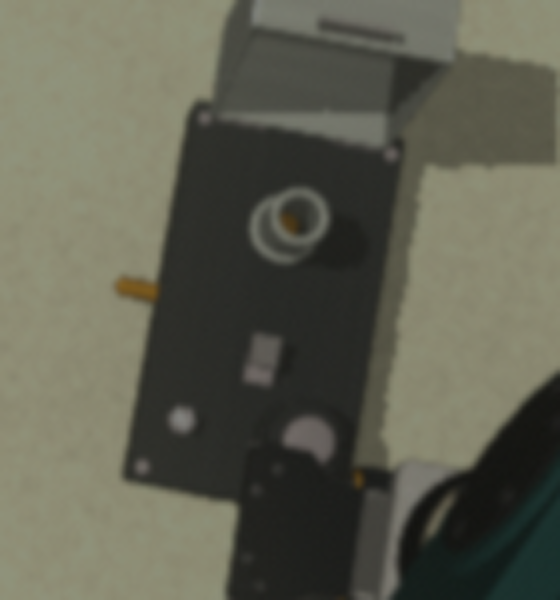

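The top crop shows the cover open beyond the hinge, and the sleeve rim at crop (300,215), about (0.604,-0.234), matching the predicted position. Moving over it now.

Call:
move_arm:
  steps: [0,0,0,0.04,0.001,0,1,0,0,0,0.08,0.002,0,1,0,0,0,0.12,0.003,0,1,0,0,0,0.16,0.004,0,1,0,0,0,0.188,0.004,-0.01,1,0,0,0,0.188,0.004,-0.03,1,0,0,0,0.188,0.004,-0.05,1,0,0,0,0.188,0.004,-0.06,1,0,0,0,0.188,0.004,-0.06,1]

```text
time: 4.85
tool_pos: [0.6041, -0.2333, 0.1304]
ee_rot: [-3.14, 0.005, -0.2]
wrist_force: [0.2, 0.4, 0.6]
width: 0.0941
finger_force: 0.0
```

Call:
move_arm:
  steps: [0,0,0,0,0,-0.025,1,0,0,0,0,0,-0.045,1,0,0,0,0,0,-0.06,1,0,0,0,0,0,-0.072,1,0,0,0,0,0,-0.072,1]

```text
time: 5.35
tool_pos: [0.604, -0.2337, 0.0598]
ee_rot: [-3.141, 0.003, -0.2]
wrist_force: [-0.7, 0.7, 0.6]
width: 0.094
finger_force: 0.0
```

Call:
move_arm:
  steps: [0,0,0,0,0,0,0.3,0,0,0,0,0,0,0.2,0,0,0,0,0,0,0.1,0,0,0,0,0,0,0.1,0,0,0,0,0,0,0.1,0,0,0,0,0,0,0.1,0,0,0,0,0,0,0.1,0,0,0,0,0,0,0.1]

```text
time: 6.15
tool_pos: [0.6049, -0.2342, 0.0615]
ee_rot: [3.141, -0.0, -0.2]
wrist_force: [-0.9, -0.5, 0.7]
width: 0.0333
finger_force: 29.5
```

Call:
move_arm:
  steps: [0,0,0,0,0,0.01,0.1,0,0,0,0,0,0.025,0.1,0,0,0,0,0,0.045,0.1,0,0,0,0,0,0.07,0.1,0,0,0,0,0,0.1,0.1,0,0,0,0,0,0.13,0.1,0,0,0,0,0,0.16,0.1,0,0,0,0,0,0.17,0.1,0,0,0,0,0,0.17,0.1]

```text
time: 7.05
tool_pos: [0.6058, -0.2345, 0.2349]
ee_rot: [3.14, -0.006, -0.2]
wrist_force: [0.2, -0.0, -0.7]
width: 0.0337
finger_force: 30.0
```

Run:
```python
from h import *
im,D=snapshot("scene"); cv2.imwrite("pics/s4.png",cv2.resize(im[40:260,100:340,::-1],None,fx=2.5,fy=2.5))
o=get_obs();print(o["wrist_force"],o["tool_pos"],o["width"],o["joint_positions"])
```

```text
[-0.61083036  0.05715481 -1.4665584 ] [ 0.60507646 -0.23420277  0.23225855] 0.03353566003447807 [-4.56598014e-01  3.07972157e-01  1.08672316e+00 -1.02452670e-04
  1.74531013e+00  1.31434759e+00]
```

View pics/s4.png

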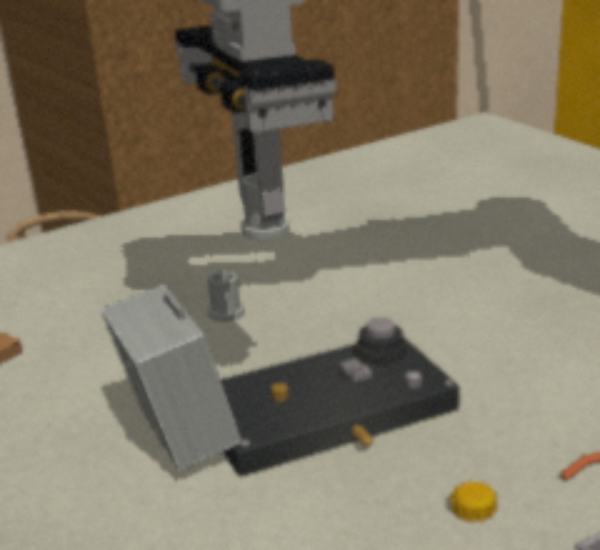

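The sleeve is held at crop (265,228), the bare spigot shows at crop (280,390), and the cover stays open.

Call:
move_arm:
  steps: [0,0,0,-0.002,0.025,0,0.1,0,0,0,-0.006,0.07,0,0.1,0,0,0,-0.01,0.115,0,0.1,0,0,0,-0.014,0.16,0,0.1,0,0,0,-0.017,0.205,0,0.1,0,0,0,-0.021,0.25,0,0.1,0,0,0,-0.025,0.295,0,0.1,0,0,0,-0.029,0.34,0,0.1,0,0,0,-0.033,0.385,0,0.1,0,0,0,-0.036,0.43,0,0.1,0,0,0,-0.039,0.46,0,0.1,0,0,0,-0.04,0.475,0,0.1]

```text
time: 8.3
tool_pos: [0.5632, 0.2433, 0.2285]
ee_rot: [3.14, 0.005, -0.197]
wrist_force: [-0.2, -0.6, -1.4]
width: 0.0334
finger_force: 30.0
```

Call:
move_arm:
  steps: [0,0,0,0,0,-0.03,0.1,0,0,0,0,0,-0.06,0.1,0,0,0,0,0,-0.09,0.1,0,0,0,0,0,-0.12,0.1,0,0,0,0,0,-0.14,0.1,0,0,0,0,0,-0.155,0.1,0,0,0,0,0,-0.165,0.1,0,0,0,0,0,-0.17,0.1,0,0,0,0,0,-0.17,0.1]

```text
time: 9.2
tool_pos: [0.5649, 0.2406, 0.0613]
ee_rot: [3.141, 0.0, -0.2]
wrist_force: [-0.1, -0.7, -0.6]
width: 0.0337
finger_force: 30.0
```

Call:
move_arm:
  steps: [0,0,0,0,0,-0.004,0.1,0,0,0,0,0,-0.008,0.1,0,0,0,0,0,-0.01,0.1,0,0,0,0,0,-0.01,0.1]

```text
time: 9.6
tool_pos: [0.5647, 0.2409, 0.0513]
ee_rot: [3.141, 0.0, -0.2]
wrist_force: [0.3, -0.5, -1.3]
width: 0.0337
finger_force: 30.0
```

Call:
move_arm:
  steps: [0,0,0,0,0,-0.001,0.1,0,0,0,0,0,-0.002,0.1,0,0,0,0,0,-0.002,0.1]

```text
time: 9.9
tool_pos: [0.5652, 0.2409, 0.0504]
ee_rot: [-3.141, -0.001, -0.2]
wrist_force: [-2.2, -0.6, 2.2]
width: 0.0333
finger_force: 30.0
```

Call:
move_arm:
  steps: [0,0,0,0,0,0,0.4,0,0,0,0,0,0,0.5,0,0,0,0,0,0,0.6,0,0,0,0,0,0,0.6,0,0,0,0,0,0,0.6]

```text
time: 10.4
tool_pos: [0.5648, 0.2408, 0.0492]
ee_rot: [3.141, 0.0, -0.2]
wrist_force: [0.2, 0.3, 0.4]
width: 0.0565
finger_force: 0.0
```

Call:
move_arm:
  steps: [0,0,0,0,0,0.015,0.6,0,0,0,0,0,0.04,0.6,0,0,0,0,0,0.08,0.6,0,0,0,0,0,0.12,0.6,0,0,0,0,0,0.16,0.6,0,0,0,-0.04,-0.02,0.18,0.6,0,0,0,-0.08,-0.05,0.18,0.6,0,0,0,-0.12,-0.08,0.18,0.6,0,0,0,-0.15,-0.11,0.18,0.6,0,0,0,-0.18,-0.14,0.18,0.6,0,0,0,-0.2,-0.16,0.18,0.6,0,0,0,-0.2,-0.16,0.18,0.6]

```text
time: 11.6
tool_pos: [0.3634, 0.0794, 0.2314]
ee_rot: [-3.141, -0.004, -0.203]
wrist_force: [0.2, 0.7, 0.6]
width: 0.0563
finger_force: 0.0
```

Run:
```python
from h import *
im,D=snapshot("scene"); cv2.imwrite("pics/s5.png",im[...,::-1])
for r in silhouettes("scene","sleeve")[:3]: print(r["score"],r["uv"],at_d("scene",r["uv"],D))
print(get_obs()["time"],get_obs()["tool_pos"])
```

```text
0.67 [386.5, 290.0] [0.57826486 0.24777143 0.06457989]
11.7 [0.36518788 0.0808351  0.23085887]
```

View pics/s5.png

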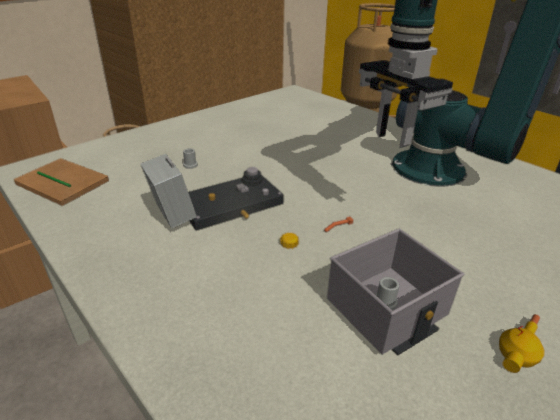

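The sleeve stands in the bin at (387,290), the cover is open at (168,190), and the arm is clear of everything.

```bash
python3 -c "
from bench import *
print(close_job())"
```

```text
the job is handed in; nothing more can be done
None
```

I pressed the release button, the cover sprang open and stayed open, and the failed sleeve now stands in the reject bin; the job was handed in at about 11.7 s, and no verdict came back.

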